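# Find the heavy side of a typewriter flywheel

## Task

Lift the green motor flywheel straight up off its post and find by feel, turning it in the air, which side of its rim is the heavy one. Finish while holding it well clear of the desk (about 25 cm up), tilted some 40 degrees so that its heavy side is the lowest part of the rim, and keep still there without letting go. Do not drop it, and leave the other things on the desk as they are.

Things in the scene. Friction and masses are not known exactly. Their poses are not given: they have to be found in the camera images.
- flywheel: Green disc 90 mm wide, 22 thick, dark rim band (93). On top a square steel boss 26 x 26 (sides along own x, y), 38 tall: the grip, 60 N is safe. Blind bore below, 14 wide, 22 deep. 0.5-0.7 kg, half of it lead hidden inside: centre of mass 12-18 mm off the axis, on an unseen side that differs each time; the white dot at +x tells nothing of it. Origin: centre of underside; z along axis, to boss.
- stand: Fixed stand that carries the flywheel: dark wooden base 100 x 100 x 16 mm, on it a steel collar 52 mm across whose flat top, 50 mm above the desk, bears the flywheel's underside; in the middle a brass post 10 mm thick reaches 20 mm above the collar, into the bore. Origin: centre of its underside; z up.
- spare_stand: A second fixed stand just like the first, carrying the feed roll; leave alone. Origin: centre of its underside.
- feed_roll: Bystander: black rubber tube 36 mm across and 70 mm tall, standing over the post of the other stand. Origin: centre of its underside.
- typebar_guide: Bystander: chrome comb-like bracket, 30 x 90 x 28 mm, long along its y. Origin: centre of its underside.
- rocker: Bystander: small nickel rocker, 70 x 18 x 18 mm, long along its x. Origin: centre of its underside.
- bending_iron: Bystander: bending iron lying along its x, 206 mm long and 28 mm high, wooden handle to -x. Origin: under its middle, on the desk.
- oil_can: Bystander: red can, 52 mm across and 100 mm tall. Origin: centre of its underside.
- brush: Bystander: a hand brush lying along its x. Origin: centre of its underside.
Not all that is in view belongs to the job. Leave any purple or red look-alike of the stand alone. There is more than one size of the flywheel; the one meant has the size given above.

How it is judged:
On the way:
1. the flywheel is lifted off its post in the gripper (z of flywheel in the frame of stand above 0.09 m and contact force between the fingers and flywheel above 2 N and contact force between flywheel and stand below 0.1 N), for 0.2 s.
At the end, for the whole second after the job is handed in: The flywheel is held still in the gripper, origin over 18 cm above the desk, tilted 26 to 57 degrees; its heavy side (heavy's x axis runs from the wheel's axis to the hidden lead) points at least 23 degrees below level and is the lowest part of the rim to within about 25 degrees round the rim (height (world z) of flywheel above 0.18 m and contact force between the fingers and flywheel above 2 N and contact force between flywheel and stand below 0.1 N and linear speed of flywheel below 0.03 m/s and angular speed of flywheel below 0.15 rad/s and angle between flywheel's own z axis and vertical between 0.45 and 1 rad and angle between heavy's own x axis and vertical above 1.97 rad and angle between heavy's own y axis and vertical between 1.27 and 1.87 rad); the arm keeps its last pose, push and grip.
It fails at once if the flywheel is dropped or set down on the desk (height (world z) of flywheel below 0.035 m).
It fails at once if a bystander is disturbed (moved more than 25 mm) (distance of any of feed_roll, typebar_guide, rocker, bending_iron, oil_can, brush from where it was at the start of the episode above 0.025 m).
It also fails if it takes over 43 s, if anything falls off the work surface, if the arm or the gripper's body presses on something with over 40 N, if the wrist force passes 120 N, or if a joint passes its speed limit or range.

## Robot

A 7-joint arm with a two-finger parallel gripper is mounted at the origin on the work surface. World frame = base frame: x ahead of the robot, y to its left, z up, the work surface at z = 0. Lengths are in m, angles in rad, forces in N, time in s.
With the tool pointing down it reaches from about 0.4 to 0.875 m from the base axis. Payload 4.4 kg.
Tool frame: the origin (TCP) lies at the very end of the fingers, on their centre line; the grasp point (between the pads) lies 19 mm behind it; z points along the fingers, y is the line along which they close (so a half turn about z gives the same grasp; the last joint's range is limited). The gripper opens to 85 mm and grips with 20 to 120 N. Pads are 22 mm wide; open, the fingers measure 114 mm over their backs; the gripper's body (76 mm by 85 mm) begins 54 mm behind the grasp point. The pads swing forward as they close: fully open they stand 13 mm farther back than shut.
Start: joints at [1.272, 0.628, 0.038, 1.517, -0.027, 0.996, -0.02], TCP at [0.15, -0.632, 0.194] pointing down, gripper open.
Joint ranges: [-3.06, 3.06], [-0.37, 2.12], [-1.25, 1.32], [0.18, 2.47], [-1.1, 4.24], [0.23, 1.98], [-2.94, 2.94]. Speed limits (rad/s): [2.57, 2.57, 3.14, 3.14, 3.14, 3.14, 3.14].

## Interface

Orientations are given as a 3x3 rotation matrix whose columns are the frame's x, y, z axes.
In Python, from plant import env, planner, vision gives the robot as it stands. Calls block until the motion is done:
- env.move_ptp(position, orientation): joint-space move of the TCP to a pose.
- env.movel(position, rate=0.15, frame=None): straight line of the TCP; frame=None keeps the orientation; rate is the mean speed in m/s.
- env.set_joints(angles): joint-space move.
- env.ungrasp() and env.grasp(force=None): open the fingers fully, or close them until they stop; force is the grip in N (None keeps the last).
- env.pause(seconds).
- planner.inverse_kinematics(position, orientation): joint angles nearest the present ones, or None.
- env.observe(): the state.
- vision.read_camera(name): name is "scene" or "top"; returns a dict with "color" (480x640x3 uint8, red, green, blue), "K" (3x3 intrinsics, pixels), "k1" (the pictures are not rectified: a ray, as slopes to the right and down, at radius r is drawn at 1 + k1 r^2 times it, then the intrinsics apply), "rvec" (rotation vector, rad) and "tvec" (3), from world to camera coordinates, as OpenCV has them. Camera axes: x right, y down, z forward; pixel columns grow to the right and rows downward; lengths in m; the calibration is good to about 2 mm. A picture is of the moment at which its call begins. There is no depth.
A pose or a line that the arm cannot do raises env.Unreachable and nothing moves.
- env.hand_in(): hands the job in; it is judged then, once.
The state is a dict: "clock": time; "joints": joint angles; "joint_vel": joint speeds; "tau": joint torques, N m; "tcp_pos": TCP position; "tcp_rot": TCP orientation; "contact_force": force on the tool from outside, world axes, zero at the start; "moment": the same for the moment, N m; "opening": opening from 0.0 (shut) to 1.0 (fully open); "grip_force": force on a finger pad.
Only numpy, scipy, OpenCV 4.12 (cv2) and the standard library are available. Lean on these libraries where they do the work, as an engineer would, in place of code of your own. Each camera call takes 0.05 s, during which the arm holds its last target. There are 200 camera calls.

## Working session

There is one attempt and no reset: what is moved stays moved. The work goes in short steps, each a Python script; the robot and the scene stay as the last script left them, time stands still between calls to the robot, and variables do not carry over. Pictures are saved under pics/ and viewed, at most 10 in all, crops included, and the job is handed in when it is done.

```bash
ls; mkdir -p pics; cat > h.py <<'E'
import numpy as np, cv2
from plant import env, planner, vision
def ray(c,u,v):
    K=c["K"];p=np.array([(u-K[0,2])/K[0,0],(v-K[1,2])/K[1,1]])
    p=cv2.undistortPoints(np.array([[[u,v]]],float),K,np.array([c["k1"],0,0,0.]))[0,0]
    R=cv2.Rodrigues(np.array(c["rvec"],float))[0];t=np.array(c["tvec"],float).ravel()
    return -R.T@t, R.T@np.array([p[0],p[1],1.])
def onplane(c,u,v,z):
    o,d=ray(c,u,v);return o+d*(z-o[2])/d[2]
def proj(c,P):
    return cv2.projectPoints(np.array(P,float).reshape(-1,1,3),np.array(c["rvec"],float),np.array(c["tvec"],float),c["K"],np.array([c["k1"],0,0,0.]))[0][:,0]
E
python3 - <<'E'
from h import *
for n in("scene","top"):
    c=vision.read_camera(n);cv2.imwrite(f"pics/{n}0.png",c["color"][:,:,::-1]);print(n,c["K"],c["k1"],ray(c,320,240))
s=env.observe();print({k:np.round(v,3) for k,v in s.items()})
E
```

```text
pics
scene [[453.41325859   0.         316.88722868]
 [  0.         453.41325859 237.12303268]
 [  0.           0.           1.        ]] -0.09461367065722598 (array([ 0.89738501, -0.29514821,  0.84438134]), array([-0.42550591,  0.31996972, -0.84655271]))
top [[471.44244191   0.         314.45395563]
 [  0.         471.44244191 245.23506578]
 [  0.           0.           1.        ]] 0.03942984066286285 (array([0.38299455, 0.01870418, 1.05791145]), array([ 0.12340784, -0.01726264, -0.99233774]))
{'clock': np.float64(0.1), 'joints': array([ 1.272,  0.629,  0.038,  1.518, -0.027,  0.996, -0.02 ]), 'joint_vel': array([ 0.001, -0.001, -0.001, -0.003,  0.   ,  0.003,  0.   ]), 'tau': array([ 3.0000e-03, -5.6454e+01,  1.2300e+00, -1.9397e+01,  1.1000e-02,
        5.0000e-03,  0.0000e+00]), 'tcp_pos': array([ 0.15 , -0.632,  0.193]), 'tcp_rot': array([[ 0.973,  0.231, -0.   ],
       [ 0.231, -0.973,  0.002],
       [-0.   , -0.002, -1.   ]]), 'contact_force': array([ 0.157, -0.292, -0.478]), 'moment': array([ 0.04 , -0.004,  0.048]), 'grip_force': np.float64(0.0), 'opening': np.float64(1.0)}
```

View pics/scene0.png

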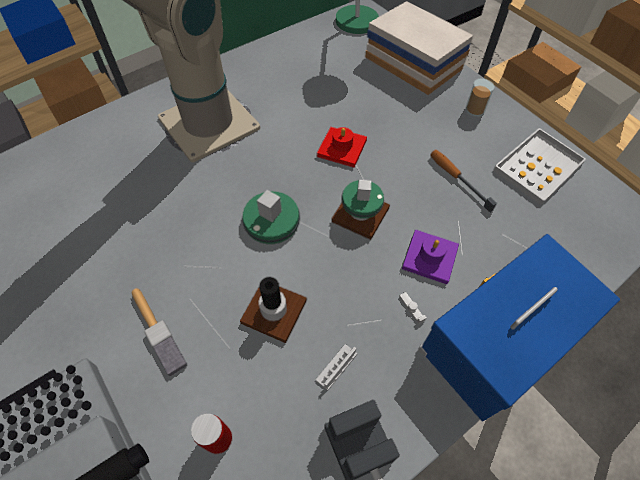

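View pics/top0.png

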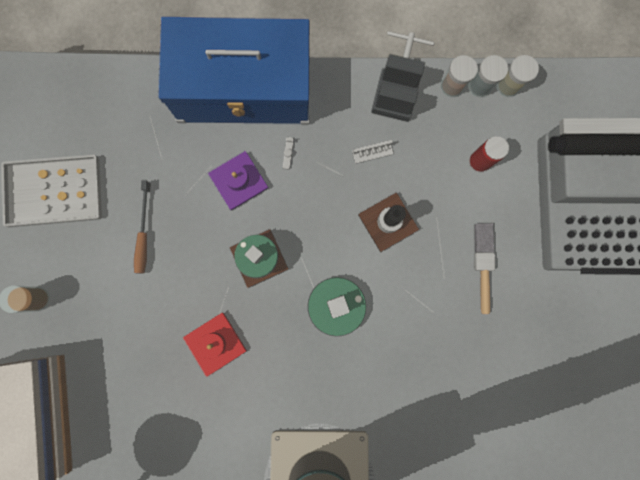

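The scene view has two green discs with a boss. One sits on the wooden stand at scene (363,198) / top (256,256), and the other, larger and lying on the desk, is at scene (271,216) / top (337,306). The one on the stand fits the description. I'll measure both diameters and the boss to confirm.

```bash
cat > m.py <<'E'
from h import *
cs={n:vision.read_camera(n) for n in("scene","top")}
def masks(c):
    h=cv2.cvtColor(c["color"],cv2.COLOR_RGB2HSV)
    return cv2.inRange(h,(60,80,40),(90,255,255)),h
for n,seeds in(("top",[(256,256,.072),(337,306,.022)]),("scene",[(363,198,.072),(271,216,.022)])):
    c=cs[n];g,h=masks(c)
    for u,v,z in seeds:
        nl,lab,st,ce=cv2.connectedComponentsWithStats(cv2.morphologyEx(g,cv2.MORPH_CLOSE,np.ones((3,3))))
        l=[lab[y,x] for y in range(v-20,v+21) for x in range(u-20,u+21) if lab[y,x]];l=np.bincount(l).argmax()
        hull=cv2.convexHull(np.argwhere(lab==l)[:,::-1].astype(np.int32))[:,0]
        P=np.array([onplane(c,x,y,z)[:2] for x,y in hull],np.float32)
        print(n,"disc",cv2.minEnclosingCircle(P), cv2.fitEllipse(P))
        # boss: brightish gray inside hull
        m=np.zeros(g.shape,np.uint8);cv2.fillPoly(m,[hull.astype(np.int32)],1)
        m[:]=cv2.dilate(m,np.ones((7,7)))
        hs=h; b=((hs[:,:,1]<40)&(hs[:,:,2]>150)&(m>0)).astype(np.uint8)
        k,lb,s2,c2=cv2.connectedComponentsWithStats(b)
        i=1+s2[1:,4].argmax();cnt=np.argwhere(lb==i)[:,::-1].astype(np.int32)
        print(" boss px",s2[i],c2[i])
        Q=np.array([onplane(c,x,y,z+.038)[:2] for x,y in cnt],np.float32)
        print(" boss rect",cv2.minAreaRect(Q))
c=cs["top"];a=cv2.resize(c["color"][215:350,215:395],None,fx=4,fy=4,interpolation=cv2.INTER_CUBIC);a=a[:,:,::-1]
b=cv2.resize(cs["scene"]["color"][160:250,230:410],None,fx=4,fy=4,interpolation=cv2.INTER_CUBIC)[:,:,::-1]
cv2.imwrite("pics/crop1.png",cv2.resize(np.vstack([a,b]),None,fx=.66,fy=.66))
E
python3 m.py
```

```text
top disc ((0.5098505020141602, 0.14369484782218933), 0.01613123156130314) ((0.5101639628410339, 0.14304031431674957), (0.004520737566053867, 0.031693726778030396), 11.836580276489258)
 boss px [242 242   3   1   3] [243. 242.]
 boss rect ((0.49564430117607117, 0.15785102546215057), (1.5676960174459964e-08, 0.004031412303447723), 0.4265294671058655)
top disc ((0.36726099252700806, -0.036401741206645966), 0.060271237045526505) ((0.36645644903182983, -0.03411643207073212), (0.09532912075519562, 0.12300669401884079), 113.43284606933594)
 boss px [328 296  21  22 299] [337.87959866 306.76923077]
 boss rect ((0.3663668930530548, -0.03694616258144379), (0.03547334671020508, 0.03589540347456932), 18.67456817626953)
scene disc ((0.47716042399406433, 0.1330186277627945), 0.050581272691488266) ((0.47696661949157715, 0.13331040740013123), (0.08801157027482986, 0.10279261320829391), 43.45469284057617)
 boss px [358 178  14  12 123] [364.50406504 184.18699187]
 boss rect ((0.4710792005062103, 0.13941583037376404), (0.025117874145507812, 0.02902069501578808), 44.69927978515625)
scene disc ((0.3699815571308136, -0.03476281464099884), 0.0707930475473404) ((0.36913251876831055, -0.03579678013920784), (0.1246626153588295, 0.1421821564435959), 64.3903579711914)
 boss px [257 190  23  18 219] [268.07762557 198.30593607]
 boss rect ((0.35031580924987793, -0.026731740683317184), (0.03562960401177406, 0.03624185919761658), 20.145963668823242)
```

View pics/crop1.png

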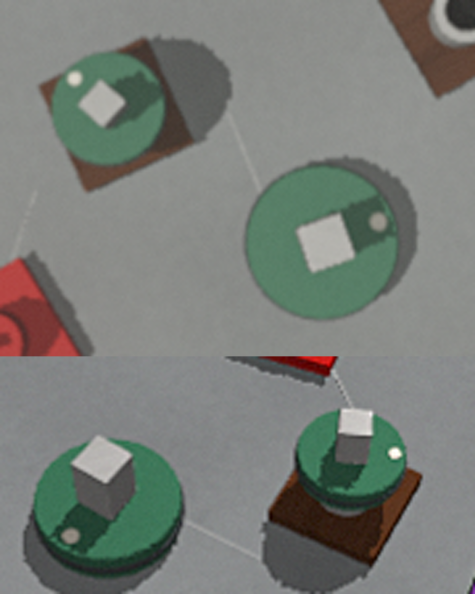

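The crop confirms it: the disc on the stand has its boss at about top (254,254) and dot at (243,244), and its diameter is about 0.09–0.1 m. The other is about 0.12–0.14 m and lies on the desk. Next I'll refine the boss position from both views.

```bash
cat > m2.py <<'E'
from h import *
R={}
for n,(u,v,r) in {"top":(254,254,14),"scene":(363,190,22)}.items():
    c=vision.read_camera(n);h=cv2.cvtColor(c["color"],cv2.COLOR_RGB2HSV)
    w=np.zeros(h.shape[:2],np.uint8);cv2.circle(w,(u,v),r,1,-1)
    b=((h[:,:,1]<60)&(h[:,:,2]>(130 if n=="top" else 165))&(w>0)).astype(np.uint8)
    k,lb,s,ce=cv2.connectedComponentsWithStats(b);i=1+s[1:,4].argmax();R[n]=(c,ce[i])
    cnt=np.argwhere(lb==i)[:,::-1]
    Q=np.array([onplane(c,x,y,.110)[:2] for x,y in cnt],np.float32)
    print(n,"boss",s[i],ce[i],onplane(c,*ce[i],.110),cv2.minAreaRect(Q))
    # disc: saturated green
    w[:]=0;cv2.circle(w,(256,256) if n=="top" else (362,199),30,1,-1)
    g=((h[:,:,0]>55)&(h[:,:,0]<95)&(h[:,:,1]>80)&(h[:,:,2]>(30))&(w>0)).astype(np.uint8)
    k,lb,s,ce2=cv2.connectedComponentsWithStats(cv2.morphologyEx(g,cv2.MORPH_OPEN,np.ones((3,3))))
    i=1+s[1:,4].argmax();P=np.array([onplane(c,x,y,.072)[:2] for y,x in np.argwhere(lb==i)],np.float32)
    print("  disc",s[i],cv2.minEnclosingCircle(P), cv2.minAreaRect(P))
(ca,a),(cb,b)=R["top"],R["scene"]
o1,d1=ray(ca,*a);o2,d2=ray(cb,*b)
t=np.linalg.lstsq(np.c_[d1,-d2],o2-o1,rcond=None)[0];p,q=o1+d1*t[0],o2+d2*t[1];print("tri",(p+q)/2,np.linalg.norm(p-q))
print("dot",onplane(ca,243.4,244.5,.072),"centre",onplane(ca,255.5,255.5,.072))
E
python3 m2.py
```

```text
top boss [244 245  18  18 186] [252.59139785 253.65053763] [0.47213199 0.13800356 0.11      ] ((0.4721280038356781, 0.13797327876091003), (0.027321916073560715, 0.027412543073296547), 49.917903900146484)Traceback (most recent call last):
  File "m2.py", line 15, in <module>
    i=1+s[1:,4].argmax();P=np.array([onplane(c,x,y,.072)[:2] for y,x in np.argwhere(lb==i)],np.float32)
        ~~~~~~~~~~~~~~^^
ValueError: attempt to get argmax of an empty sequence
```

```bash
sed -i 's/(h\[:,:,1\]>80)&(h\[:,:,2\]>(30))/(h[:,:,1]>60)/' m2.py; python3 m2.py
```

```text
top boss [244 245  18  18 187] [252.56149733 253.67379679] [0.47208448 0.13806271 0.11      ] ((0.4720469117164612, 0.13804149627685547), (0.027321916073560715, 0.027624472975730896), 49.917903900146484)
  disc [ 235  235   42   42 1048] ((0.4716807007789612, 0.13622605800628662), 0.044401902705430984) ((0.47202974557876587, 0.13661721348762512), (0.08638712018728256, 0.08584517985582352), 0.9107208251953125)
scene boss [358 179  13  11 117] [364.58119658 184.29059829] [0.47228232 0.13847363 0.11      ] ((0.4717571437358856, 0.13870885968208313), (0.024820437654852867, 0.026383021846413612), 45.53711700439453)
  disc [342 181  42  34 871] ((0.47492244839668274, 0.13548064231872559), 0.04723537340760231) ((0.4748353958129883, 0.13469690084457397), (0.08792192488908768, 0.08904294669628143), 54.125057220458984)
tri [0.47220771 0.13824139 0.11005238] 0.0004451074019501608
dot [0.49487703 0.16246668 0.072     ] centre [0.47185458 0.13661773 0.072     ]
```

The boss is at (0.472, 0.138), z 0.110, and both views agree to 0.5 mm. The yaw is about 47°, and the disc comes out around 0.09 m. Now I'll plan the grasp and check that the final poses are reachable.

```bash
cat >> h.py <<'E'
def down(yaw_y):  # tool pointing down, tool y at world yaw
    y=np.array([np.cos(yaw_y),np.sin(yaw_y),0]);z=np.array([0,0,-1.]);return np.c_[np.cross(y,z),y,z]
def tilted(al,be,t=np.deg2rad(40)):
    n=np.array([np.sin(t)*np.cos(al),np.sin(t)*np.sin(al),np.cos(t)])
    hh=np.array([np.cos(t)*np.cos(al),np.cos(t)*np.sin(al),-np.sin(t)]);z=-n;w=np.cross(z,hh)
    x=np.cos(be)*hh-np.sin(be)*w;return np.c_[x,np.cross(z,x),z]
def avg(T=0.5,dt=0.02):
    F=[];M=[];U=[]
    for _ in range(int(T/dt)):
        env.pause(dt);s=env.observe();F.append(s["contact_force"]);M.append(s["moment"]);U.append(s["tau"])
    return np.mean(F,0),np.mean(M,0),np.std(M,0),np.mean(U,0),np.std(U,0)
E
python3 - <<'E'
from h import *
for d in(47.5,-42.5,137.5,-132.5):
    print(d,np.round(planner.inverse_kinematics([.472,.138,.077],down(np.deg2rad(d))),2), np.round(planner.inverse_kinematics([.472,.138,.25],down(np.deg2rad(d))),2))
for pos in([.5,.05,.25],[.55,.1,.26],[.5,.138,.28]):
  for be in range(0,360,30):
    ok=[al for al in range(0,360,20) if planner.inverse_kinematics(pos,tilted(np.deg2rad(al),np.deg2rad(be))) is not None]
    print(pos,be,ok)
print(env.observe()["clock"])
E
```

```text
47.5 [-0.01  0.63 -0.49  2.05  0.53  0.58 -0.04] [ 0.36  0.5  -1.03  1.85  0.48  1.07 -0.03]
-42.5 [-0.22  0.59 -0.17  2.06  0.2   0.51 -1.28] [ 0.15  0.4  -0.68  1.86  0.29  0.99 -1.4 ]
137.5 [ 0.32  0.83 -1.06  2.04  0.97  0.89  1.09] [ 0.37  0.51 -1.06  1.85  0.5   1.08  1.52]
-132.5 [-0.52  0.61  0.27  2.07 -0.32  0.51 -2.34] [-0.11  0.35 -0.32  1.87  0.13  0.95 -2.8 ]
[0.5, 0.05, 0.25] 0 [0, 20, 40, 60, 80, 100, 120, 140, 160, 240, 260, 280, 300, 320, 340]
[0.5, 0.05, 0.25] 30 [0, 20, 40, 60, 80, 100, 120, 140, 160, 240, 260, 280, 300, 320, 340]
[0.5, 0.05, 0.25] 60 [0, 20, 40, 60, 80, 100, 120, 140, 160, 240, 260, 280, 300, 320, 340]
[0.5, 0.05, 0.25] 90 [0, 20, 40, 60, 80, 100, 120, 140, 160, 240, 260, 280, 300, 320, 340]
[0.5, 0.05, 0.25] 120 [0, 20, 40, 60, 80, 100, 120, 140, 160, 240, 260, 280, 300, 320, 340]
[0.5, 0.05, 0.25] 150 [0, 20, 40, 60, 80, 100, 120, 140, 160, 240, 260, 280, 300, 320, 340]
[0.5, 0.05, 0.25] 180 [0, 20, 40, 60, 80, 100, 120, 140, 160, 240, 260, 280, 300, 320, 340]
[0.5, 0.05, 0.25] 210 [0, 20, 40, 60, 80, 100, 120, 140, 160, 240, 260, 280, 300, 320
[... 2059 characters left out ...]
300, 320, 340]
[0.5, 0.138, 0.28] 150 [0, 20, 40, 60, 80, 100, 120, 140, 160, 180, 240, 260, 280, 300, 320, 340]
[0.5, 0.138, 0.28] 180 [0, 20, 40, 60, 80, 100, 120, 140, 160, 180, 240, 260, 280, 300, 320, 340]
[0.5, 0.138, 0.28] 210 [0, 20, 40, 60, 80, 100, 120, 140, 160, 240, 260, 280, 300, 320, 340]
[0.5, 0.138, 0.28] 240 [0, 20, 40, 60, 80, 100, 120, 140, 160, 180, 240, 260, 280, 300, 320, 340]
[0.5, 0.138, 0.28] 270 [0, 20, 40, 60, 80, 100, 120, 140, 160, 180, 240, 260, 280, 300, 320, 340]
[0.5, 0.138, 0.28] 300 [0, 20, 40, 60, 80, 100, 120, 140, 160, 180, 240, 260, 280, 300, 320, 340]
[0.5, 0.138, 0.28] 330 [0, 20, 40, 60, 80, 100, 120, 140, 160, 180, 240, 260, 280, 300, 320, 340]
0.35
```

```bash
python3 - <<'E'
from h import *
R=down(np.deg2rad(47.5))
s=env.observe();env.movel([.15,-.632,.27],rate=.3)
env.move_ptp([.472,.138,.20],R)
s=env.observe();print(s["clock"],s["tcp_pos"],s["joints"])
b=avg(.5);print([np.round(x,3) for x in b]);np.save("base.npy",np.r_[b[0],b[1],b[3]])
env.movel([.472,.138,.076],rate=.1)
s=env.observe();print(s["clock"],s["tcp_pos"],s["contact_force"],s["moment"])
c=vision.read_camera("scene");cv2.imwrite("pics/g1.png",cv2.resize(c["color"][100:280,260:460,::-1],None,fx=3,fy=3))
E
```

```text
3.7 [0.47235825 0.13713742 0.1998485 ] [ 0.41058969  0.64459854 -1.18183703  1.92089107  0.69082477  1.06124144
 -0.24282473]
[array([ 0.088, -0.049, -0.043]), array([-0.004,  0.009, -0.004]), array([0.031, 0.023, 0.026]), array([ 1.0000e-02, -4.0498e+01, -1.1783e+01, -1.5540e+01,  1.2000e-02,
        3.0000e-03,  0.0000e+00]), array([0.047, 0.019, 0.021, 0.006, 0.002, 0.001, 0.   ])]
5.5083 [0.47239841 0.13825017 0.07648703] [-0.57931322  0.11224614 -0.33497902] [-0.02826456 -0.00842675 -0.02216528]
```

View pics/g1.png

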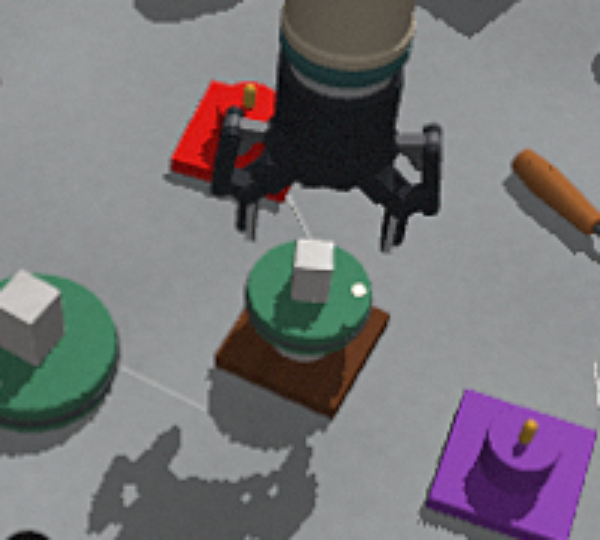

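The open fingers straddle the boss, but the tips look high: crop (245,240) and (393,250), against the boss top at (315,253). I'll check where the TCP projects before closing.

```bash
python3 - <<'E'
from h import *
s=env.observe();p=s["tcp_pos"];y=s["tcp_rot"][:,1];print(p,s["tcp_rot"].round(3).tolist())
ims=[]
for n,(r,q) in {"scene":((130,230),(300,430)),"top":((200,300),(200,330))}.items():
    c=vision.read_camera(n);im=c["color"].copy()
    for hgt in (0,.013,.033):
        pr=proj(c,[p+[0,0,hgt]+k*.0425*y for k in(-1,0,1)]);print(n,hgt,pr.round(1).tolist())
    im=cv2.resize(im[r[0]:r[1],q[0]:q[1],::-1],None,fx=4,fy=4)
    for k in(-1,1):
        u=proj(c,[p+[0,0,.013]+k*.0425*y])[0];cv2.circle(im,(int((u[0]-q[0]+.5)*4),int((u[1]-r[0]+.5)*4)),4,(0,255,255),1)
    ims.append(im[:300] if n=="top" else im[:300])
cv2.imwrite("pics/g2.png",np.vstack(ims))
E
```

```text
[0.47241334 0.13816713 0.07652473] [[-0.737, 0.676, 0.001], [0.676, 0.737, 0.0], [-0.001, 0.001, -1.0]]
scene 0 [[343.3, 192.5], [363.1, 194.3], [382.9, 196.1]]
scene 0.013 [[343.7, 188.7], [363.6, 190.5], [383.7, 192.4]]
scene 0.033 [[344.1, 182.7], [364.5, 184.5], [384.9, 186.4]]
top 0 [[269.3, 268.9], [254.5, 255.0], [239.8, 241.3]]
top 0.013 [[268.7, 268.5], [253.7, 254.5], [238.8, 240.5]]
top 0.033 [[267.8, 267.9], [252.5, 253.5], [237.3, 239.3]]
```

View pics/g2.png

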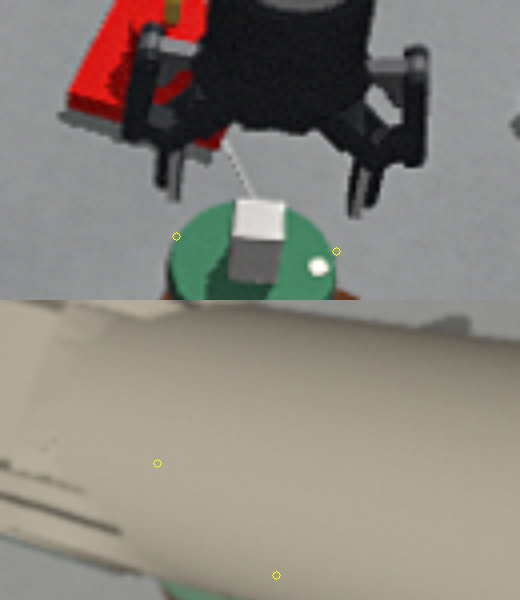

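The tips appear about 8 px (roughly 28 mm) higher than the TCP report predicts, and one view can't separate height from a horizontal shift. A gentle close is a cheap test: the opening and the picture will show what is between the pads.

```bash
python3 - <<'E'
from h import *
env.grasp(20)
s=env.observe();print(s["clock"],s["tcp_pos"],s["opening"],s["grip_force"],s["contact_force"],s["moment"])
c=vision.read_camera("scene");cv2.imwrite("pics/g3.png",cv2.resize(c["color"][130:230,300:430,::-1],None,fx=5,fy=5))
print(proj(c,[s["tcp_pos"]]))
E
```

```text
6.425 [0.47200411 0.13800397 0.07598757] -0.0017413984847461793 0.0 [-0.41560251  1.31698094  0.0104701 ] [ 0.01759632  0.00479251 -0.03022942]
[[362.91115836 194.37688156]]
```

View pics/g3.png

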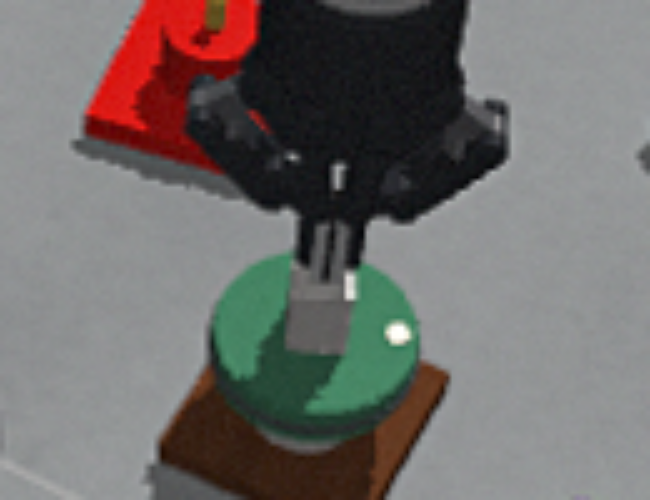

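The fingers closed on nothing. The tips at crop (325,282), full-frame (365,186), sit in front of the boss's top face, so they are above it, though the reported TCP is 0.076. The reported height is about 35–40 mm too low. The boss top is known to be at 0.110, so I'll touch it with the closed fingers to measure the offset.

```bash
python3 - <<'E'
from h import *
s=env.observe();p=np.array([.472,.138,s["tcp_pos"][2]]);t=[]
for i in range(22):
    p[2]-=.001;env.movel(p,rate=.02)
    f=np.mean([env.observe()["contact_force"][2] for _ in range(4)]);t.append(round(f,1))
    if f>4:break
s=env.observe();print(i,t,s["clock"],s["tcp_pos"],p,s["contact_force"])
c=vision.read_camera("scene");cv2.imwrite("pics/g4.png",cv2.resize(c["color"][130:230,300:430,::-1],None,fx=5,fy=5))
E
```

```text
3 [np.float64(0.4), np.float64(0.1), np.float64(0.6), np.float64(5.3)] 7.475 [0.47211737 0.13809129 0.07229947] [0.472      0.138      0.07199114] [-0.98205885  0.20147449  5.29785835]
```

View pics/g4.png

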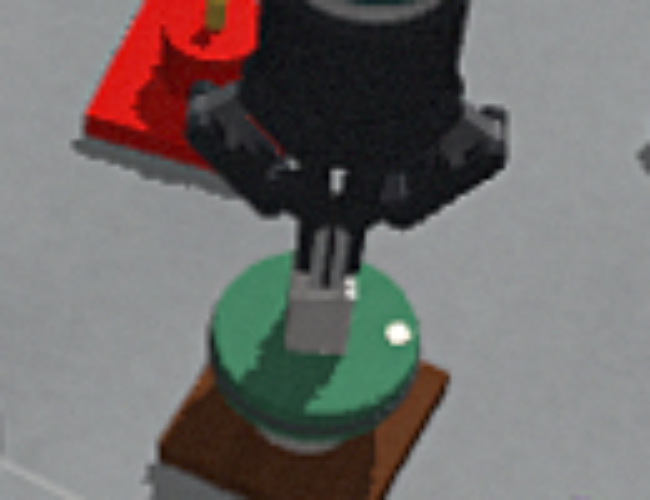

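The tips at crop (328,288) rest on the middle of the boss's top face. Contact came at a reported z of 0.0723, so the real tip height is the reported one plus 38 mm. I'll open, go down to 34 mm below the boss top while watching for contact, grip and look.

```bash
python3 - <<'E'
from h import *
p=np.array([.472,.138,.080]);env.movel(p,rate=.05);env.ungrasp()
for z in (.062,.054,.048,.043,.039):
    p[2]=z;env.movel(p,rate=.06)
    f=np.mean([env.observe()["contact_force"] for _ in range(4)],0)
    print(z,f.round(1))
    if abs(f[2])>4:break
else:
    env.grasp(60)
s=env.observe();print(s["clock"],s["tcp_pos"],s["opening"],s["grip_force"],s["contact_force"],s["moment"])
c=vision.read_camera("scene");cv2.imwrite("pics/g5.png",cv2.resize(c["color"][130:230,300:430,::-1],None,fx=5,fy=5))
E
```

```text
0.062 [0.3 0.8 0.1]
0.054 [-0.5  0.6 -0.2]
0.048 [0.  0.6 0.3]
0.043 [-0.4  0.1 -0.3]
0.039 [-0.2  0.5 -0.3]
10.675 [0.47193591 0.13797334 0.03918925] 0.2894967922506384 58.731903433799744 [-0.98167475 -0.22693092  4.08613922] [-0.07538629  0.22215093  0.01479049]
```

View pics/g5.png

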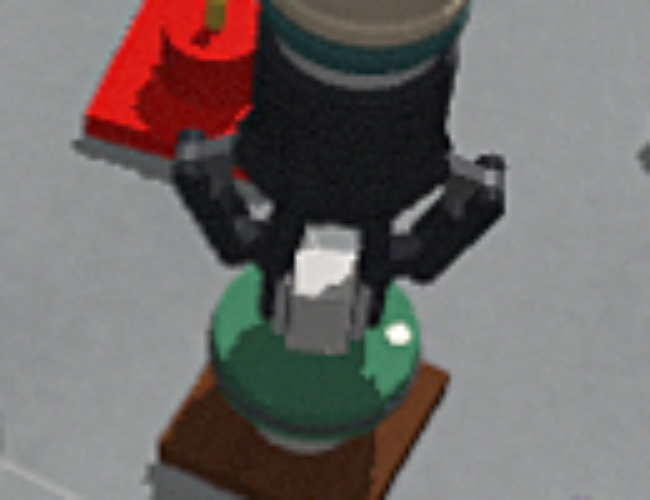

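The boss is gripped low and centred: opening 0.289 (about 25 mm) and 59 N. Next I'll lift it, then feel the load at several turns.

```bash
python3 - <<'E'
from h import *
env.movel([.472,.138,.075],rate=.06)
s=env.observe();print(s["clock"],s["opening"],s["grip_force"],s["contact_force"].round(1))
env.movel([.472,.138,.245],rate=.12)
q0=np.array(env.observe()["joints"]);print(q0.round(3),env.observe()["clock"])
D=[]
for d in (0,1.5,2.7,-1.5):
    q=q0.copy();q[6]+=d
    if d:env.set_joints(q)
    env.pause(.2);a=avg(.6);s=env.observe();R=np.array(s["tcp_rot"])
    D.append(np.r_[a[0],a[1],R.ravel(),a[3]])
    print(round(s["clock"],2),"F",a[0].round(2),"M",a[1].round(3),"Mtool",(R.T@a[1]).round(3),"tau",a[3][4:].round(3),s["opening"].round(3),s["grip_force"].round(1))
np.save("D.npy",D)
# fit: M_world = R[:, :2]-mapped r x F + bias
A=[];B=[]
for r in D:
    F=np.array([0,0,r[2]]);R=r[6:15].reshape(3,3)
    for k in range(2):
        A.append([np.cross(R[:,0],F)[k],np.cross(R[:,1],F)[k],k==0,k==1]);B.append(r[3+k])
x,res,_,_=np.linalg.lstsq(np.array(A,float),np.array(B),rcond=None)
print("r",x,np.hypot(*x[:2]),"beta",np.degrees(np.arctan2(x[1],x[0])),"rms",np.sqrt(res/8))
E
```

```text
11.475 0.2938736055224994 58.73980164527893 [ 0.2 -0.4 -6.3]
[ 0.429  0.572 -1.187  1.861  0.59   1.122 -0.148] 13.0417Traceback (most recent call last):
  File "<stdin>", line 12, in <module>
AttributeError: 'float' object has no attribute 'round'
```

```bash
cat > feel.py <<'E'
from h import *
q0=np.array(env.observe()["joints"])
D=[]
for d in (0,1.5,2.7,-1.5):
    q=q0.copy();q[6]+=d
    if d:env.set_joints(q)
    env.pause(.2);a=avg(.6);s=env.observe();R=np.array(s["tcp_rot"])
    D.append(np.r_[a[0],a[1],R.ravel(),a[3]])
    print(np.round(s["clock"],2),"F",a[0].round(2),"M",a[1].round(3),"Mtool",(R.T@a[1]).round(3),"tau",a[3][4:].round(3),np.round(s["opening"],3),np.round(s["grip_force"],1))
np.save("D.npy",D)
A=[];B=[]
for r in D:
    F=np.array([0,0,r[2]]);R=r[6:15].reshape(3,3)
    for k in range(2):
        A.append([np.cross(R[:,0],F)[k],np.cross(R[:,1],F)[k],k==0,k==1]);B.append(r[3+k])
x,res,_,_=np.linalg.lstsq(np.array(A,float),np.array(B),rcond=None)
print("r",x,np.hypot(*x[:2]),"beta",np.degrees(np.arctan2(x[1],x[0])),"rms",np.sqrt(res/8))
E
python3 feel.py
```

```text
14.44 F [-0.04 -0.01 -5.43] M [-0.056  0.06   0.004] Mtool [ 0.082  0.006 -0.004] tau [ 0.023 -0.079  0.   ] 0.298 58.8
16.48 F [-0.12  0.09 -5.49] M [-0.048 -0.055  0.009] Mtool [ 0.073 -0.007 -0.009] tau [-0.058 -0.016 -0.001] 0.297 58.8
18.29 F [-0.   -0.01 -5.72] M [ 0.033 -0.073 -0.011] Mtool [ 0.08  -0.003  0.011] tau [-0.027  0.069 -0.002] 0.29 58.8
22.48 F [ 0.05  0.   -5.56] M [0.059 0.06  0.006] Mtool [ 0.084  0.008 -0.006] tau [0.086 0.007 0.   ] 0.299 58.9
r [-0.00018927  0.01444509  0.0056436   0.00172659] 0.014446329230144826 beta 90.7506991730878 rms [0.00357241]
```

Fit: the heavy side is at +y of the tool (β = 90.8°), with an offset of 14.4 mm (expected 12–18), mass of about 0.57 kg, and residual 0.004 N m. The wrist joint-6 torque agrees on the sign: it is negative when tool y points outward. Now I'll tilt the wheel, choosing the azimuth that needs the least joint motion.

```bash
python3 - <<'E'
from h import *
be=np.deg2rad(90.75);q=np.array(env.observe()["joints"])
lo=np.array([-3.06,-.37,-1.25,.18,-1.1,.23,-2.94]);hi=np.array([3.06,2.12,1.32,2.47,4.24,1.98,2.94])
C=[]
for pos in([.472,.138,.245],[.52,.12,.245]):
  for al in range(0,360,15):
    j=planner.inverse_kinematics(pos,tilted(np.deg2rad(al),be))
    if j is not None and np.min(np.r_[np.array(j)-lo,hi-np.array(j)])>.1:C.append((np.abs(np.array(j)-q).max(),pos,al,np.round(j,2)))
C.sort(key=lambda c:c[0]);[print(c) for c in C[:4]]
_,pos,al,_=C[0]
env.move_ptp(pos,tilted(np.deg2rad(al),be));env.pause(.3)
a=avg(.6);s=env.observe();R=np.array(s["tcp_rot"])
hx=R@[np.cos(be),np.sin(be),0];hy=np.cross(-R[:,2],hx)
print(s["clock"],s["tcp_pos"],"tilt",np.degrees(np.arccos(-R[2,2])),"hx ang",np.arccos(hx[2]),"hy ang",np.arccos(hy[2]))
print("F",a[0].round(2),"Mtool",(R.T@a[1]).round(3),"tau",a[3].round(3),s["opening"],s["grip_force"])
for n in("scene","top"):
    c=vision.read_camera(n);cv2.imwrite(f"pics/f_{n}.png",c["color"][:,:,::-1])
E
```

```text
(np.float64(0.461228201057082), [0.472, 0.138, 0.245], 315, array([ 0.58,  0.9 , -1.1 ,  1.54,  0.13,  1.38, -1.24]))
(np.float64(0.4740510656368462), [0.52, 0.12, 0.245], 315, array([ 0.54,  0.96, -1.08,  1.39,  0.17,  1.49, -1.23]))
(np.float64(0.47808469901188766), [0.52, 0.12, 0.245], 300, array([ 0.67,  0.91, -1.11,  1.53,  0.11,  1.28, -1.38]))
(np.float64(0.5151312635793585), [0.472, 0.138, 0.245], 300, array([ 0.7 ,  0.85, -1.13,  1.68,  0.07,  1.18, -1.38]))
23.8 [0.47201128 0.13794472 0.24495712] tilt 39.99673063735674 hx ang 2.268870964523243 hy ang 1.5708398871883775
F [ 0.08 -0.14 -5.62] Mtool [-1.454 -0.011 -0.008] tau [-6.8000e-02 -5.6101e+01 -1.7852e+01 -1.4509e+01 -3.9420e+00  1.3140e+00
  1.0000e-03] 0.29555402199860936 59.20777201652527
```

View pics/f_scene.png

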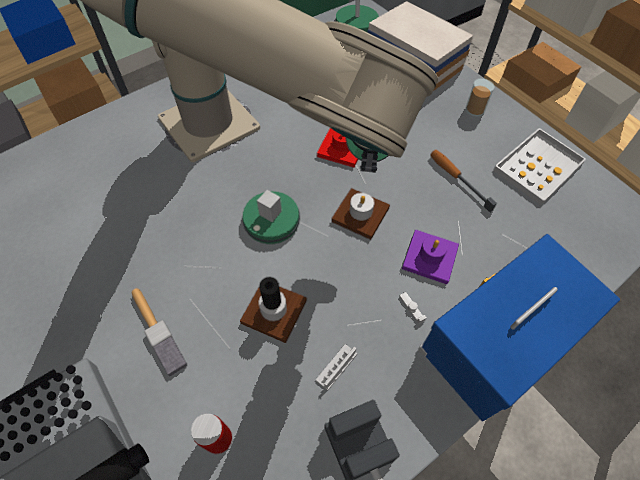

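The wheel is up, partly hidden behind the wrist at (370,150), with the stand bare at (361,208) and every bystander where it was. The tilt is 40.0°, and the heavy axis is computed at 2.27 rad from vertical with its y axis at 1.571 rad. The tilt moment's sign fits as well, grip is 59 N, and the clock is at 23.8 s. I'm handing in.

```bash
python3 -c "
from h import *
print(env.hand_in());print(env.observe()['clock'])"
```

```text
the job is handed in; nothing more can be done
None
the job is handed in; nothing more can be done
```

I handed the job in with the flywheel held still about 25 cm above the desk at a 40° tilt, its measured heavy side lowest and nothing else on the desk disturbed; hand-in returned no verdict.

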